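# Load the foil cassette of the ribbon printer

## Robot

A 6-joint arm with a two-finger parallel gripper is mounted at the origin on a cart in front of the work surface, level with it; the furniture and walls round the work are solid. World frame = base frame: x ahead of the robot, y to its left, z up, the work surface at z = 0. Lengths are in m, angles in rad, forces in N, time in s.
With the tool pointing down it reaches from about 0.425 to 1.125 m from the base axis. Payload 14.9 kg.
Tool frame: the origin (TCP) lies midway between the tips of the shut fingers; the grasp point (between the pads) lies grip_point_offset behind it (grip_point_offset is the distance from the TCP to the grasp point, in m); x points along the fingers, y is the direction in which the jaws open and shut, and the axes are right-handed (so a half turn about x gives the same grasp; the last joint's range is limited). The gripper opens to 91 mm and grips with 3 to 60 N. Pads are 32 mm wide; open, the fingers measure 118 mm over their backs; the gripper's body (76 mm by 178 mm) begins 60 mm behind the grasp point.
Start: joints at [-0.033, 0.379, 1.734, -0, 1.028, -0.033], TCP at [0.7, -0, 0.214] pointing down, gripper open.
Joint ranges: [-2.77, 2.77], [-0.74, 2.19], [0, 2.66], [-1.06, 4.2], [0.31, 2.87], [-3.08, 3.08]. Speed limits (rad/s): [1.89, 1.89, 2.39, 3.14, 3.14, 3.14].

## Interface

Orientations are given as a unit quaternion [x, y, z, w].
In Python, from station import get_state, camera, calibration, hand_in, grip_point_offset gives the robot as it stands.
- The arm moves only by the tool servo_tool, never from a script. Its argument "steps" is a list of rows, each an object of numbers: "dx", "dy", "dz": the shift along the world's x, y, z in mm; "rx", "ry", "rz": the turn, a rotation vector about the world's x, y, z in degrees; "jaw": the closure, from 0 (fully open) to 1 (shut). In form: [{"dx": .., "dy": .., "dz": .., "rx": .., "ry": .., "rz": .., "jaw": ..}, ...]. A call has 1 to 10 rows; each row is the pose to reach, as a shift and turn from the pose commanded when the call began; what a row does not reach only later rows make up. A row lasts 1/12 s, in which the tool goes at most 41.7 mm and 7.16 degrees, less where a joint would pass 70% of its speed; a pose out of reach is approached as far as the arm can. A call with a gripper value outside its range is refused whole. The fingers move at their own pace and stop on an object; "grip_force" is the grip in N (left out, the last holds). Time passes only in rows, so rows that repeat a pose let the fingers close. It gives the time, the measured TCP pose, the force and the opening at its end, in the units of the state.
- get_state(): the state, without advancing time (a new reading comes with each control period).
- camera(name): name is "scene" or "side" or "wrist"; returns the picture (480x640x3 uint8, red, green, blue); there is no depth.
- calibration(name): a dict with "K" (3x3 intrinsics, pixels), "R" (3x3) and "t" (3): a world point X has camera coordinates R X + t. Camera axes: x right, y down, z forward; pixel columns grow to the right and rows downward; lengths in m; the calibration is good to about 2 mm. A picture is of the moment at which its call begins: read the wrist's pose just before it. calibration takes no time and is no camera call; for the wrist camera it gives the pose at the moment of the call.
- hand_in(): hands the job in, once; it reports no verdict.
The state is a dict: "time_s": time; "q": joint angles; "qd": joint speeds; "tau": joint torques, N m; "tcp_pos": TCP position; "ee_rot": TCP orientation; "force": force on the tool from outside, world axes, zero at the start; "ft_torque": the same for the moment, N m; "width": opening from 0.0 (shut) to 1.0 (fully open).
Only numpy, scipy, OpenCV 4.12 (cv2) and the standard library are available. Lean on these libraries where they do the work, as an engineer would, in place of code of your own. Each camera call takes 0.05 s, during which the arm holds its last target. There are 200 camera calls.

## Task

Load the ribbon printer for gold printing: with the white cassette still out on the bench, press the loose gold foil roll down into it until both ends snap in under the spring clips. Then lift the loaded cassette by its blue grip and fit it in the printer, tongue first under the lip below the hood, then swing the grip end down until the blue latch clicks over it and it lies fully home. Leave the jar, thread spool, glue bottle and clamp where they stand.

Things in the scene. Friction and masses are not known exactly. Their poses are not given: they have to be found in the camera images.
- foil_roll_mid (a point): Middle of the loose gold foil roll lying on its side; it rolls if pushed. Its own y axis runs along the roll (both ends alike; x and z turn as it rolls). Foil 40 mm diameter, y -31 to 31; black core 22 mm diameter to y +-34; black journals 14 mm diameter out to y +-47. On the bench its axis is 20 mm up. 0.10 to 0.2 kg.
- cassette_grip (a point): Middle of the blue upright grip of the loose white cassette. Axes of the cassette: x from grip to tongue, y along the roll's place, z up. Grip 30 mm wide in y (take it there from above), 16 mm in x, its top 14 mm above this point. Cassette underside 42 mm below this point, flat on the bench. Base plate 6 mm thick, x -16 to +94, y +-48. About 0.2 kg empty.
- cassette_roll_seat (a point): Place of the roll's axis in the cassette (54 mm towards the tongue and 12 mm below the grip point), same axes. Two cheeks, y 37 to 46 each side, x +-18, have slots 17 mm wide, open at the top: floor z -7, flared mouths z +14 to about +22. Between the cheeks only the bare base plate, top at z -24; the grip's face is at x -46, nothing on the tongue side.
- clip_left (a joint): Sprung steel nose in the slot at +y (its twin, not listed, at -y): at 0 it stands 6.5 mm into the slot from the grip side, centred 9 mm above the roll's place. The journal pushes it back (towards the grip, up to 7 mm) on its way down, and it springs back over the journal. Pressing the roll past both noses takes about 4 to 10 N.
- cassette_tongue (a point): Middle of the rounded tip of the cassette's tongue, at the underside; same axes. 111 mm from the grip point in x and 42 mm below it. The tongue is 5 mm thick, 17 mm long in x, y +-40, flush with the underside.
- printer_bay (a point): Point on the bay floor of the fixed ribbon printer (pale casing), below the roll's place when the cassette is home; axes: x towards the hood, z up. Floor 30 mm above the bench. Side walls y +-50, flared to +-57 at the top, z +28. Front wall x -86 to -71.5, z +12. Home: grip point at x -54, y 0, z +42; play 1.5 mm in x, 2 mm in y. Hood visor over x > +14, underside z +76, top z +102.
- printer_lip (a point): Bay floor right below the steel lip under the hood, 47 mm towards the hood from the bay point; same axes. The lip (x +-3.5) leaves a gap 9 mm high for the tongue; back stop in the gap at x +11.5; home, the tongue tip is at x +10. Cassette with tongue is longer than the bay, so it goes in tilted some 10 to 15 degrees, tongue low, and level only once the tongue is under the lip.
- latch (a joint): Sprung blue latch in the middle of the bay's front wall (y +-11, top 22 mm above the bay floor): 0 at rest, up to 9 mm as it is pushed towards the front, springs back. Nose to bay-point x -65.5, flat underside 7 mm above the floor, steep ramp on top from 20 mm up. Pressing the plate's front edge down past it takes about 3 to 8 N.
- jar_orange_lid_mid (a point): Bystander: middle of a glass jar with an orange lid, 64 mm diameter, 72 mm high, standing. z up.
- thread_spool_4_mid (a point): Bystander: middle of a standing spool of white thread, 33 mm diameter, 58 mm high. z up.
- glue_bottle_mid (a point): Bystander: standing cream glue bottle with a red nozzle, 47 mm diameter, 135 mm high; point 60 mm above its foot. z up.
- clip_clamp_mid (a point): Bystander: blue and white binding clamp lying on the cutting board, 83 x 22 x 28 mm, long side along its y; point 12 mm up.

How it is judged:
By the outcome, as a careful person would: the job done as asked, in the order asked, and still so for the second after the job is handed in, with the robot touching nothing.
It also fails if it takes over 64 s, if anything falls off the work surface, if the arm or the gripper's body presses on something with over 40 N, if the wrist force passes 120 N, or if a joint passes its speed limit or range.

## Working session

There is one attempt and no reset: what is moved stays moved. The work goes in short steps, Python scripts to look and compute and a tool call to move; the robot and the scene stay as the last step left them, time stands still between calls to the robot, and variables do not carry over. Pictures are saved under pics/ and viewed, about 8 in all and at most 12, crops included, and the job is handed in when it is done.

Besides the shell and the picture viewer there is one more tool, called in YAML: its name, and indented under it one key for each argument. servo_tool: Moves the arm, as the interface text tells. Its arguments: {"type":"object","properties":{"steps":{"type":"array"},"grip_force":{"type":"number"}},"required":["steps"]}

```bash
mkdir -p pics
cat > h.py <<'E'
import numpy as np, cv2
from station import *
def snap(n,f):
    c=calibration(n); im=camera(n); cv2.imwrite('pics/'+f,im[:,:,::-1]); np.savez('pics/'+f+'.npz',**{k:np.array(c[k]) for k in('K','R','t')}); return im
def ray(f,u,v,z):
    c=np.load('pics/'+f+'.npz'); K,R,t=c['K'],c['R'],c['t']
    d=R.T@np.linalg.inv(K)@[u,v,1]; o=-R.T@t; return (o+d*(z-o[2])/d[2])
def proj(f,X):
    c=np.load('pics/'+f+'.npz'); p=c['K']@(c['R']@np.array(X)+c['t']); return p[:2]/p[2]
E
python3 - <<'E'
from h import *
a=snap('scene','a.png');snap('side','b.png');snap('wrist','c.png')
print(get_state(),grip_point_offset)
for n in('scene','side','wrist'):
    c=calibration(n);R=np.array(c['R']);print(n,-R.T@c['t'],R[2],c['K'][0])
E
```

```text
{'time_s': 0.15, 'q': array([-3.33387885e-02,  3.79268660e-01,  1.73461639e+00, -3.30136488e-05,
        1.02850319e+00, -3.32735361e-02]), 'qd': array([-4.98747923e-04, -2.29469174e-03, -2.07685441e-03,  9.64436406e-05,
       -1.26430220e-03, -2.49564721e-03]), 'tau': array([-6.05650021e-04, -7.64114213e+01, -4.34656477e+01,  6.51094434e-02,
        4.09642188e-02, -4.73684588e-05]), 'tcp_pos': array([ 6.99716808e-01, -3.10066336e-05,  2.13467510e-01]), 'ee_rot': array([-0.49981255, -0.50018649,  0.50021147, -0.49978933]), 'force': array([-0.89187441, -0.40402884, -0.05946022]), 'ft_torque': array([-0.02023073,  0.03580289, -0.0169461 ]), 'width': 0.9948775888141579} 0.0188
scene [ 0.1850276  -0.74570151  0.86179755] [ 0.31868728  0.68751517 -0.65250388] [583.03215488   0.         311.44550329]
side [0.34483197 0.77626433 1.22514247] [ 0.17899917 -0.4962876  -0.84950451] [608.64938818   0.         321.03936424]
wrist [0.69862923 0.06770272 0.38481038] [-4.63227269e-04 -2.41379984e-01 -9.70430569e-01] [374.39127661   0.         321.48064221]
```

View pics/a.png

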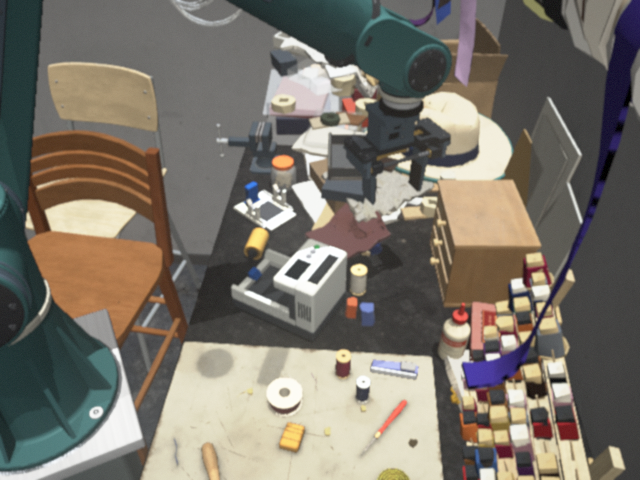

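View pics/b.png

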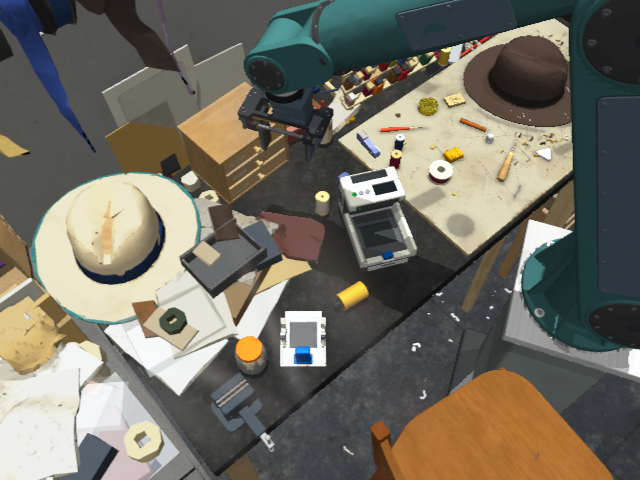

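View pics/c.png

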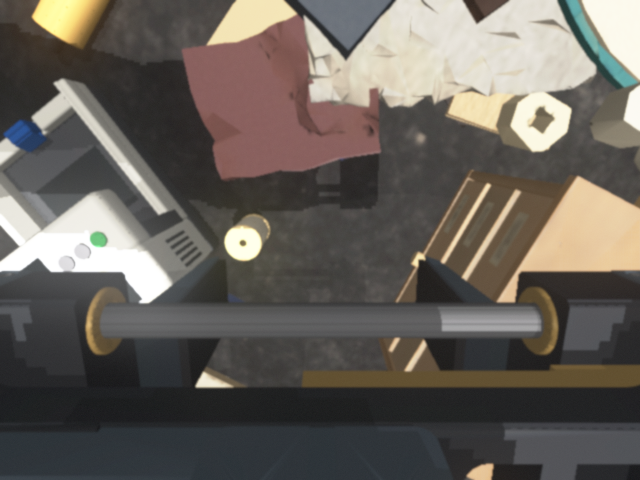

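Run:
```python
from h import *
b=cv2.imread('pics/b.png');c=cv2.resize(b[165:375,225:425],None,fx=4,fy=4,interpolation=cv2.INTER_CUBIC)[:600+240]
cv2.imwrite('pics/b2.png',cv2.resize(b[165:375,235:425],None,fx=2.85*1,fy=2.85,interpolation=cv2.INTER_CUBIC))
a=cv2.imread('pics/a.png');cv2.imwrite('pics/a2.png',cv2.resize(a[150:340,220:400],None,fx=3.1,fy=3.1,interpolation=cv2.INTER_CUBIC))
for n,u,v,z in [('grip',303,347,.056),('roll',352,295,.02),('jar',249,345,.072),('spool',322,196,.058),('printer lat',387,255,.05),('lidtop',372,175,.13),('clamp',368,145,.03)]: print(n,ray('b.png',u,v,z).round(3))
for n,u,v,z in [('glue',455,345,.06)]: print(n,ray('a.png',u,v,z).round(3))
```

```text
grip [0.538 0.352 0.056]
roll [0.485 0.19  0.02 ]
jar [0.639 0.39  0.072]
spool [ 0.627 -0.015  0.058]
printer lat [0.438 0.084 0.05 ]
lidtop [ 0.523 -0.059  0.13 ]
clamp [ 0.577 -0.224  0.03 ]
glue [ 0.685 -0.259  0.06 ]
```

View pics/b2.png

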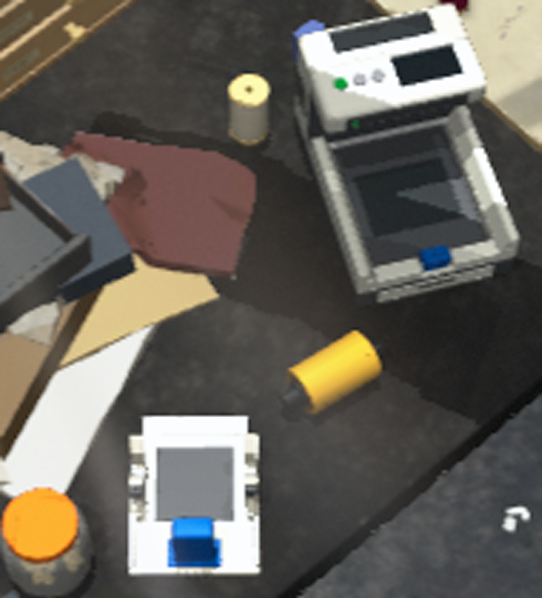

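View pics/a2.png

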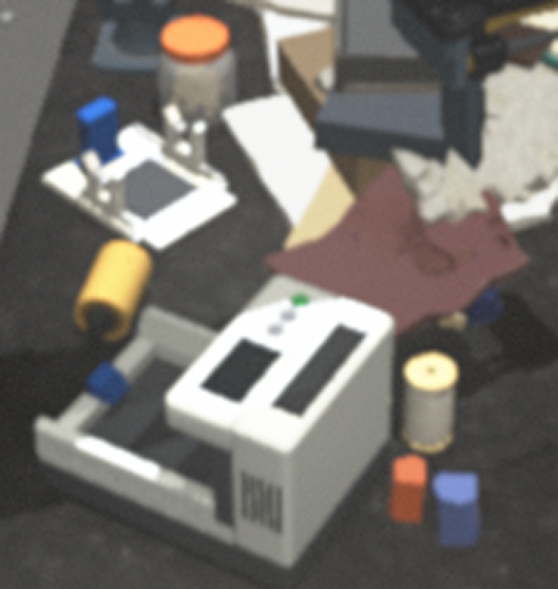

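```bash
cat >> h.py <<'E'
from scipy.optimize import least_squares
def fit(obs,x0,z0):
    # obs: (file,u,v,localpoint); pose x,y,yaw ; z0 = world z of local origin
    def W(p,l):
        c,s=np.cos(p[2]),np.sin(p[2]); return [p[0]+(c*l[0]-s*l[1])/1e3,p[1]+(s*l[0]+c*l[1])/1e3,z0+l[2]/1e3]
    r=least_squares(lambda p:np.concatenate([proj(f,W(p,l))-[u,v] for f,u,v,l in obs]),x0)
    return r.x,np.array(r.fun).reshape(-1,2).round(1)
S=lambda u,v:(235+u/2.85,165+v/2.85)
A=lambda u,v:(220+u/3.1,150+v/3.1)
E
python3 - <<'E'
from h import *
o=[('b.png',*S(128,573),(-16,48,-42)),('b.png',*S(260,573),(-16,-48,-42)),('b.png',*S(143,417),(111,40,-38)),('b.png',*S(248,417),(111,-40,-38))]
o2=[('a.png',*A(42,180),(-16,-48,-38)),('a.png',*A(160,249),(110,-40,-38)),('a.png',*A(237,201),(110,40,-38))]
for q in(o,o2,o+o2):
    p,r=fit(q,[.54,.35,-1.57],.042);print('cass',p.round(4),r.tolist())
# roll ends (black core end) in side: both
for u,v in [(290,402),(372,345)]:
    print('roll',ray('b.png',*S(u,v),.02).round(4))
for u,v in [(97,322),(127,250)]:
    print('rollA',ray('a.png',*A(u,v),.02).round(4))
for n,u,v,z in [('fl',357,293,.058),('fr',518,247,.058),('latch',434,254,.052),('hl',300,120,.11),('hr',485,88,.11)]: print(n,ray('b.png',*S(u,v),z).round(4))
for n,u,v,z in [('fl',148,308,.058),('fr',37,420,.058),('latch',107,378,.052),('hl',292,270,.132)]: print(n,ray('a.png',*A(u,v),z).round(4))
E
```

```text
cass [ 0.5374  0.3579 -1.2255] [[0.2, 0.8], [-0.3, 0.6], [0.3, -0.7], [-0.2, -0.8]]
cass [ 0.5382  0.3527 -1.2213] [[0.4, 0.4], [-0.2, -0.2], [-0.2, -0.1]]
cass [ 0.5379  0.3566 -1.2212] [[0.2, 0.2], [-0.3, -0.2], [0.1, -1.2], [-0.4, -1.5], [-0.3, -0.5], [-0.9, -1.2], [-0.9, -0.9]]
roll [0.5077 0.2261 0.02  ]
roll [0.4632 0.1586 0.02  ]
rollA [0.4618 0.1614 0.02  ]
rollA [0.5096 0.2258 0.02  ]
fl [0.4837 0.1391 0.058 ]
fr [0.3777 0.0581 0.058 ]
latch [0.4382 0.0825 0.052 ]
hl [0.5662 0.0352 0.11  ]
hr [ 0.4383 -0.0426  0.11  ]
fl [0.4853 0.1188 0.058 ]
fr [0.3826 0.0504 0.058 ]
latch [0.4378 0.0731 0.052 ]
hl [0.5522 0.0335 0.132 ]
```

servo_tool:
  steps:
    - {"dx":-30,"dy":27,"rz":-5}
    - {"dx":-60,"dy":54,"rz":-10}
    - {"dx":-90,"dy":81,"rz":-15}
    - {"dx":-120,"dy":108,"rz":-20}
    - {"dx":-150,"dy":135,"rz":-25}
    - {"dx":-180,"dy":162,"rz":-30}
    - {"dx":-214,"dy":193,"rz":-34}
    - {"dx":-214,"dy":193,"rz":-34}
    - {"dx":-214,"dy":193,"rz":-34}

```text
invalid input at $.steps[0]: expected keys dx, dy, dz, rx, ry, rz, jaw
```

Run:
```python
from h import *
snap('wrist','d.png')
for p in ([.486,.193,.02],[.538,.356,.056],[.447,.065,.072],[.438,.078,.052]): print(proj('d.png',p).round(0))
```

```text
[76. -2.]
[  81. -298.]
[ 12. 151.]
[ 17. 135.]
```

View pics/d.png

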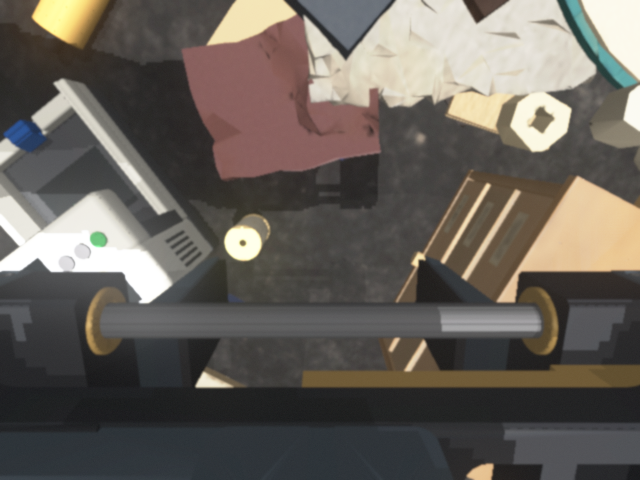

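The move was refused because every key is required, so this is the same start view as before. I'll resend the move.

servo_tool:
  steps:
    - {"dx":-40,"dy":36,"dz":0,"rx":0,"ry":0,"rz":-6,"jaw":0}
    - {"dx":-80,"dy":72,"dz":0,"rx":0,"ry":0,"rz":-12,"jaw":0}
    - {"dx":-110,"dy":99,"dz":0,"rx":0,"ry":0,"rz":-18,"jaw":0}
    - {"dx":-140,"dy":126,"dz":0,"rx":0,"ry":0,"rz":-24,"jaw":0}
    - {"dx":-170,"dy":153,"dz":0,"rx":0,"ry":0,"rz":-30,"jaw":0}
    - {"dx":-200,"dy":180,"dz":0,"rx":0,"ry":0,"rz":-34,"jaw":0}
    - {"dx":-214,"dy":193,"dz":0,"rx":0,"ry":0,"rz":-34,"jaw":0}
    - {"dx":-214,"dy":193,"dz":0,"rx":0,"ry":0,"rz":-34,"jaw":0}
    - {"dx":-214,"dy":193,"dz":0,"rx":0,"ry":0,"rz":-34,"jaw":0}

```text
time_s: 0.95
tcp_pos: [0.485, 0.194, 0.2141]
ee_rot: [0.624, 0.333, -0.624, 0.333]
force: [0.0, -0.5, 0.2]
width: 0.998
```

Run:
```python
from h import *
im=snap('wrist','e.png')
for p in ([.486,.193,.02],[.538,.356,.056],[.447,.065,.072],[.438,.078,.052]): print(proj('e.png',p).round(0))
```

```text
[324. 218.]
[264.  21.]
[365. 362.]
[348. 346.]
```

View pics/e.png

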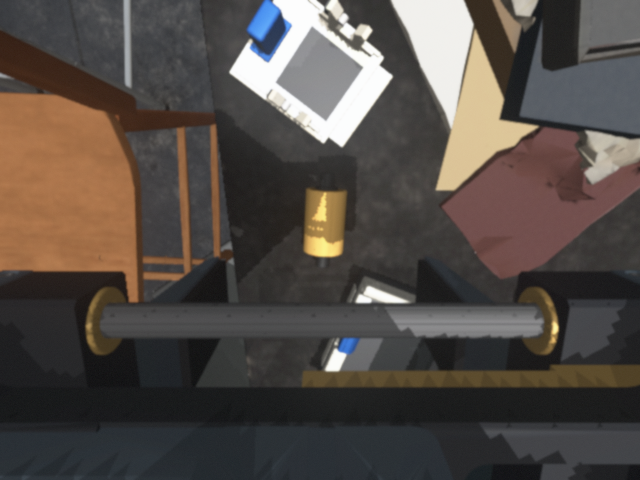

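Run:
```python
from h import *
a,b=ray('e.png',326.5,188,.03),ray('e.png',324.5,256,.03)
j,k=ray('e.png',325.5,175,.02),ray('e.png',322,266,.02)
for p,q in((a,b),(j,k)): print(((p+q)/2).round(4),np.degrees(np.arctan2((p-q)[1],(p-q)[0])),np.linalg.norm(p-q))
o=[('e.png',230,72,(-16,-48,-37)),('e.png',342,147,(110,-40,-38)),('e.png',392,74,(110,40,-38))]
print(fit(o,[.54,.35,-1.2],.042))
im=cv2.imread('pics/e.png'); cv2.imwrite('pics/e2.png',np.vstack([cv2.resize(im[0:160,210:420],None,fx=2.5,fy=2.5,interpolation=2)]))
```

```text
[0.4855 0.1894 0.03  ] 54.634851966073164 0.06694392458777976
[0.4835 0.1895 0.02  ] 54.05931853394099 0.09199058073948684
(array([ 0.53854616,  0.35732106, -1.21386029]), array([[-0.5,  0.3],
       [ 0.1, -1.3],
       [ 0.4,  0.9]]))
```

View pics/e2.png

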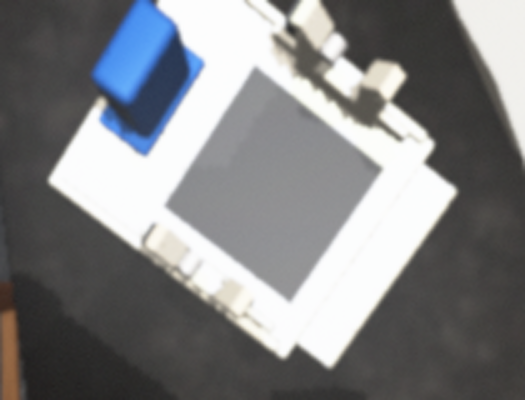

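Run:
```python
from h import *
C=lambda u,v:('e.png',210+u/2.5,v/2.5)
o=[(*C(48,181),(-16,-48,-38)),(*C(286,358),(94,-48,-39)),(*C(332,368),(111,-40,-40)),(*C(458,190),(111,40,-40)),(*C(435,148),(94,48,-38))]
print(fit(o,[.54,.35,-1.2],.042))
p,r=fit(o+[(*C(202,270),(54,-41.5,10)),(*C(348,48),(54,41.5,10))],[.54,.35,-1.2],.042);print(p,r.tolist())
```

```text
(array([ 0.53854814,  0.35688158, -1.21930891]), array([[ 0.7,  0.3],
       [-0.4,  0.2],
       [-0.3, -0.1],
       [-0.4,  1. ],
       [ 0.4, -1.5]]))
[ 0.53830388  0.35680433 -1.21744675] [[0.6, 0.6], [-0.4, 0.3], [-0.3, -0.0], [-0.5, 1.0], [0.2, -1.5], [-0.2, -0.2], [0.5, -0.2]]
```

servo_tool:
  grip_force: 30
  steps:
    - {"dx":-0.5,"dy":-4.5,"dz":-40,"rx":0,"ry":0,"rz":-1.7,"jaw":0}
    - {"dx":-0.5,"dy":-4.5,"dz":-80,"rx":0,"ry":0,"rz":-1.7,"jaw":0}
    - {"dx":-0.5,"dy":-4.5,"dz":-120,"rx":0,"ry":0,"rz":-1.7,"jaw":0}
    - {"dx":-0.5,"dy":-4.5,"dz":-160,"rx":0,"ry":0,"rz":-1.7,"jaw":0}
    - {"dx":-0.5,"dy":-4.5,"dz":-190,"rx":0,"ry":0,"rz":-1.7,"jaw":0}
    - {"dx":-0.5,"dy":-4.5,"dz":-210,"rx":0,"ry":0,"rz":-1.7,"jaw":0}
    - {"dx":-0.5,"dy":-4.5,"dz":-210,"rx":0,"ry":0,"rz":-1.7,"jaw":0.4}
    - {"dx":-0.5,"dy":-4.5,"dz":-210,"rx":0,"ry":0,"rz":-1.7,"jaw":0.8}
    - {"dx":-0.5,"dy":-4.5,"dz":-210,"rx":0,"ry":0,"rz":-1.7,"jaw":1}
    - {"dx":-0.5,"dy":-4.5,"dz":-210,"rx":0,"ry":0,"rz":-1.7,"jaw":1}

```text
time_s: 1.83
tcp_pos: [0.4862, 0.1879, 0.0038]
ee_rot: [0.629, 0.322, -0.629, 0.322]
force: [0.2, -0.6, -0.4]
width: 0.736
```

Run:
```python
from h import *
from scipy.spatial.transform import Rotation as Ro
s=get_state();print(s['tcp_pos'],s['width']*91,Ro.from_quat(s['ee_rot']).as_matrix().round(3),s['force'])
```

```text
[0.48624776 0.18792705 0.00380643] 66.94614086146673 [[ 0.     0.811 -0.584]
 [ 0.    -0.584 -0.811]
 [-1.     0.    -0.   ]] [ 0.17762659 -0.60085129 -0.40510138]
```

servo_tool:
  grip_force: 40
  steps:
    - {"dx":0,"dy":0,"dz":0,"rx":0,"ry":0,"rz":0,"jaw":1}
    - {"dx":0,"dy":0,"dz":0,"rx":0,"ry":0,"rz":0,"jaw":1}
    - {"dx":0,"dy":0,"dz":0,"rx":0,"ry":0,"rz":0,"jaw":1}
    - {"dx":0,"dy":0,"dz":0,"rx":0,"ry":0,"rz":0,"jaw":1}
    - {"dx":0,"dy":0,"dz":0,"rx":0,"ry":0,"rz":0,"jaw":1}

```text
time_s: 2.25
tcp_pos: [0.4856, 0.1885, 0.004]
ee_rot: [0.629, 0.323, -0.629, 0.323]
force: [0.5, -0.4, 0.9]
width: 0.433
```

Run:
```python
from h import *
s=get_state();print(s['tcp_pos'],s['width']*91,s['force'])
```

```text
[0.48555388 0.18850457 0.00401929] 39.43561801980292 [ 0.50336084 -0.3835827   0.94615708]
```

servo_tool:
  steps:
    - {"dx":0,"dy":0,"dz":35,"rx":0,"ry":0,"rz":0,"jaw":1}
    - {"dx":0,"dy":0,"dz":70,"rx":0,"ry":0,"rz":0,"jaw":1}
    - {"dx":10,"dy":17,"dz":96,"rx":0,"ry":0,"rz":-6,"jaw":1}
    - {"dx":25,"dy":42,"dz":96,"rx":0,"ry":0,"rz":-13,"jaw":1}
    - {"dx":41,"dy":68,"dz":96,"rx":0,"ry":0,"rz":-20,"jaw":1}
    - {"dx":56,"dy":92,"dz":96,"rx":0,"ry":0,"rz":-27,"jaw":1}
    - {"dx":71.4,"dy":117.6,"dz":96,"rx":0,"ry":0,"rz":-34,"jaw":1}
    - {"dx":71.4,"dy":117.6,"dz":96,"rx":0,"ry":0,"rz":-34,"jaw":1}
    - {"dx":71.4,"dy":117.6,"dz":96,"rx":0,"ry":0,"rz":-34,"jaw":1}

```text
time_s: 3.0
tcp_pos: [0.5571, 0.307, 0.0996]
ee_rot: [-0.696, -0.125, 0.696, -0.125]
force: [-0.8, -0.0, -2.3]
width: 0.433
```

Run:
```python
from h import *
s=get_state();print(s['tcp_pos'],s['width']*91,s['force'])
snap('wrist','f.png');snap('scene','f1.png');snap('side','f2.png')
c=np.array([.557,.3061]);y=np.array([np.cos(.3527),np.sin(.3527)]);x=np.array([y[1],-y[0]])
def P(l,z): return [*(c+(x*l[0]+y*l[1])/1e3),z]
# expected: journal ends of the roll (z .116) and slot mouth centres (z.052)
for f in('f.png','f1.png','f2.png'):
    print(f,[proj(f,P((0,l),z)).round(0).tolist() for l,z in((-47,.116),(47,.116),(-41.5,.052),(41.5,.052))])
a=cv2.imread('pics/f1.png');b=cv2.imread('pics/f2.png');w=cv2.imread('pics/f.png')
def crop(im,f,k,n=400):
    u,v=proj(f,P((0,0),.08)).astype(int);h=n//(2*k); t=cv2.copyMakeBorder(im,h,h,h,h,cv2.BORDER_CONSTANT); print(f,u-h,v-h)
    return cv2.resize(t[v:v+2*h,u:u+2*h],(n,n),interpolation=2)
cv2.imwrite('pics/f3.png',np.hstack([crop(a,'f1.png',4),crop(b,'f2.png',4)]))
```

```text
[0.55705258 0.30703047 0.0996184 ] 39.37010430382599 [-0.78636582 -0.0466504  -2.26741734]
f.png [[324.0, 395.0], [325.0, 197.0], [323.0, 323.0], [324.0, 192.0]]
f1.png [[249.0, 181.0], [280.0, 164.0], [253.0, 203.0], [279.0, 188.0]]
f2.png [[325.0, 312.0], [278.0, 312.0], [322.0, 325.0], [282.0, 325.0]]
f1.png 215 135
f2.png 251 269
```

View pics/f.png

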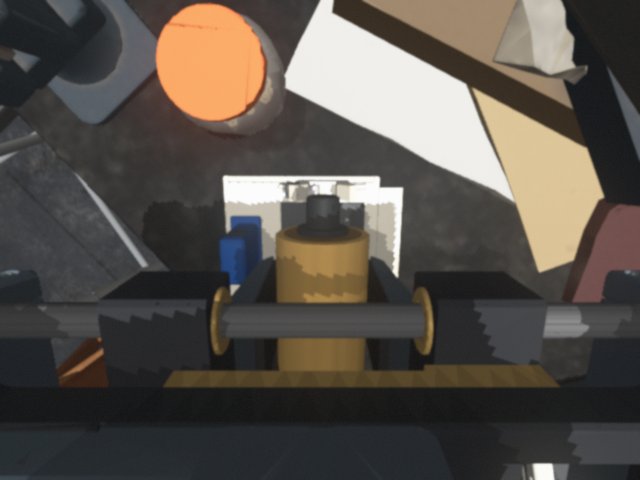

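Run:
```python
from h import *
c=np.array([.557,.3061]);y=np.array([np.cos(.3527),np.sin(.3527)]);x=np.array([y[1],-y[0]])
def P(l,z): return [*(c+(x*l[0]+y*l[1])/1e3),z]
for l,z in(((-70,48),.004),((40,48),.004),((57,40),.003)): print(proj('f.png',P(l,z)))
print(ray('f.png',223,177,.004),ray('f.png',380,177,.004),ray('f.png',403,188,.003))
o=[('f.png',223,177,(-16,48,-38)),('f.png',380,177,(94,48,-38)),('f.png',403,188,(111,40,-39))]
p,r=fit(o,[.54,.35,-1.2],.042);print(p,r.tolist(),p[:2]+.054*np.array([np.cos(p[2]),np.sin(p[2])]))
```

```text
[224.13217173 175.01457299]
[380.32931142 175.46602097]
[403.52264793 186.80628986]
[0.57626132 0.38872004 0.004     ] [0.61479436 0.28495088 0.004     ] [0.61331978 0.2664387  0.003     ]
[ 0.53700627  0.35660121 -1.21442462] [[0.6, -0.0], [-0.4, -0.1], [-0.2, 0.1]] [0.55584559 0.3059941 ]
```

servo_tool:
  grip_force: 50
  steps:
    - {"dx":-1,"dy":-0.3,"dz":-30,"rx":0,"ry":0,"rz":0,"jaw":1}
    - {"dx":-1,"dy":-0.3,"dz":-45,"rx":0,"ry":0,"rz":0,"jaw":1}
    - {"dx":-1,"dy":-0.3,"dz":-55,"rx":0,"ry":0,"rz":0,"jaw":1}
    - {"dx":-1,"dy":-0.3,"dz":-62,"rx":0,"ry":0,"rz":0,"jaw":1}
    - {"dx":-1,"dy":-0.3,"dz":-66,"rx":0,"ry":0,"rz":0,"jaw":1}
    - {"dx":-1,"dy":-0.3,"dz":-69,"rx":0,"ry":0,"rz":0,"jaw":1}
    - {"dx":-1,"dy":-0.3,"dz":-71,"rx":0,"ry":0,"rz":0,"jaw":1}

```text
time_s: 3.73
tcp_pos: [0.5565, 0.3058, 0.0294]
ee_rot: [0.696, 0.125, -0.696, 0.125]
force: [1.0, -3.2, 3.7]
width: 0.429
```

servo_tool:
  steps:
    - {"dx":0,"dy":0,"dz":-2,"rx":0,"ry":0,"rz":0,"jaw":1}
    - {"dx":0,"dy":0,"dz":-4,"rx":0,"ry":0,"rz":0,"jaw":1}
    - {"dx":0,"dy":0,"dz":-6,"rx":0,"ry":0,"rz":0,"jaw":1}
    - {"dx":0,"dy":0,"dz":-8,"rx":0,"ry":0,"rz":0,"jaw":1}

```text
time_s: 4.07
tcp_pos: [0.5561, 0.3059, 0.021]
ee_rot: [0.696, 0.125, -0.696, 0.125]
force: [1.0, -1.6, 0.9]
width: 0.434
```

servo_tool:
  steps:
    - {"dx":0,"dy":0,"dz":-2,"rx":0,"ry":0,"rz":0,"jaw":1}
    - {"dx":0,"dy":0,"dz":-4,"rx":0,"ry":0,"rz":0,"jaw":1}
    - {"dx":0,"dy":0,"dz":-6,"rx":0,"ry":0,"rz":0,"jaw":1}
    - {"dx":0,"dy":0,"dz":-6,"rx":0,"ry":0,"rz":0,"jaw":1}

```text
time_s: 4.4
tcp_pos: [0.5554, 0.3057, 0.0143]
ee_rot: [-0.696, -0.125, 0.696, -0.125]
force: [0.5, 0.6, -1.6]
width: 0.428
```

servo_tool:
  steps:
    - {"dx":0,"dy":0,"dz":-1,"rx":0,"ry":0,"rz":0,"jaw":1}
    - {"dx":0,"dy":0,"dz":-2,"rx":0,"ry":0,"rz":0,"jaw":1}
    - {"dx":0,"dy":0,"dz":-2,"rx":0,"ry":0,"rz":0,"jaw":1}

```text
time_s: 4.65
tcp_pos: [0.5558, 0.3059, 0.0138]
ee_rot: [-0.696, -0.125, 0.696, -0.125]
force: [-7.3, -3.2, 15.0]
width: 0.429
```

servo_tool:
  steps:
    - {"dx":0,"dy":0,"dz":2,"rx":0,"ry":0,"rz":0,"jaw":0.4}
    - {"dx":0,"dy":0,"dz":2,"rx":0,"ry":0,"rz":0,"jaw":0.4}
    - {"dx":0,"dy":0,"dz":2,"rx":0,"ry":0,"rz":0,"jaw":0.4}
    - {"dx":0,"dy":0,"dz":2,"rx":0,"ry":0,"rz":0,"jaw":0.4}
    - {"dx":0,"dy":0,"dz":10,"rx":0,"ry":0,"rz":0,"jaw":0.4}
    - {"dx":0,"dy":0,"dz":40,"rx":0,"ry":0,"rz":0,"jaw":0.4}
    - {"dx":0,"dy":0,"dz":80,"rx":0,"ry":0,"rz":0,"jaw":0.4}
    - {"dx":-20,"dy":30,"dz":120,"rx":0,"ry":0,"rz":7,"jaw":0.2}
    - {"dx":-20,"dy":30,"dz":160,"rx":0,"ry":0,"rz":14,"jaw":0}
    - {"dx":-20,"dy":30,"dz":180,"rx":0,"ry":0,"rz":21,"jaw":0}

```text
time_s: 5.48
tcp_pos: [0.5357, 0.3372, 0.1969]
ee_rot: [0.662, 0.252, -0.66, 0.252]
force: [1.2, 0.7, 0.5]
width: 0.786
```

servo_tool:
  steps:
    - {"dx":0,"dy":-30,"dz":30,"rx":0,"ry":0,"rz":7,"jaw":0}
    - {"dx":0,"dy":-60,"dz":34,"rx":0,"ry":0,"rz":14,"jaw":0}
    - {"dx":-10,"dy":-90,"dz":34,"rx":0,"ry":0,"rz":21,"jaw":0}
    - {"dx":-15,"dy":-120,"dz":34,"rx":0,"ry":0,"rz":28,"jaw":0}
    - {"dx":-20,"dy":-150,"dz":34,"rx":0,"ry":0,"rz":35,"jaw":0}
    - {"dx":-30,"dy":-180,"dz":34,"rx":0,"ry":0,"rz":42,"jaw":0}
    - {"dx":-40,"dy":-215,"dz":34,"rx":0,"ry":0,"rz":49,"jaw":0}
    - {"dx":-50,"dy":-250,"dz":34,"rx":0,"ry":0,"rz":56,"jaw":0}
    - {"dx":-55,"dy":-285,"dz":34,"rx":0,"ry":0,"rz":63,"jaw":0}
    - {"dx":-57,"dy":-316,"dz":34,"rx":0,"ry":0,"rz":70,"jaw":0}

```text
time_s: 6.32
tcp_pos: [0.478, 0.0202, 0.2274]
ee_rot: [0.401, 0.582, -0.401, 0.582]
force: [0.6, 0.0, 0.8]
width: 0.999
```

servo_tool:
  steps:
    - {"dx":0,"dy":0,"dz":0,"rx":0,"ry":0,"rz":7,"jaw":0}
    - {"dx":0,"dy":0,"dz":0,"rx":0,"ry":0,"rz":14,"jaw":0}
    - {"dx":0,"dy":0,"dz":0,"rx":0,"ry":0,"rz":15,"jaw":0}
    - {"dx":0,"dy":0,"dz":0,"rx":0,"ry":0,"rz":15,"jaw":0}

```text
time_s: 6.65
tcp_pos: [0.4791, 0.0217, 0.2273]
ee_rot: [0.324, 0.628, -0.324, 0.628]
force: [-0.4, 0.1, -0.1]
width: 1.0
```

Run:
```python
from h import *
from scipy.spatial.transform import Rotation as Ro
s=get_state();M=Ro.from_quat(s['ee_rot']).as_matrix();print(s['tcp_pos'],s['q'],np.degrees(np.arctan2(M[1,1],M[0,1])))
w=snap('wrist','g.png');b=snap('side','g2.png');w=w[:,:,::-1];b=b[:,:,::-1]
u,v=proj('g2.png',[.55,.32,.03]).astype(int);print(u,v)
out=np.zeros((600,800,3),np.uint8)
out[:350,:]=cv2.resize(w[:280],(800,350),interpolation=2)
out[350:,:250]=cv2.resize(b[v-50:v+50,u-50:u+50],(250,250),interpolation=2)
# printer in side view, 2.5x
u2,v2=proj('g2.png',[.479,.021,.05]).astype(int);print(u2,v2)
out[350:,260:560]=cv2.resize(b[v2-50:v2+50,u2-60:u2+60],(300,250),interpolation=2)
cv2.imwrite('pics/g3.png',out)
```

```text
[0.47907979 0.02167157 0.22726137] [-3.40457856e-03  3.76597763e-03  2.16223199e+00  1.12543606e-05
  9.75258712e-01 -6.20951112e-01] 35.38244990336287
303 336
377 227
```

View pics/g3.png

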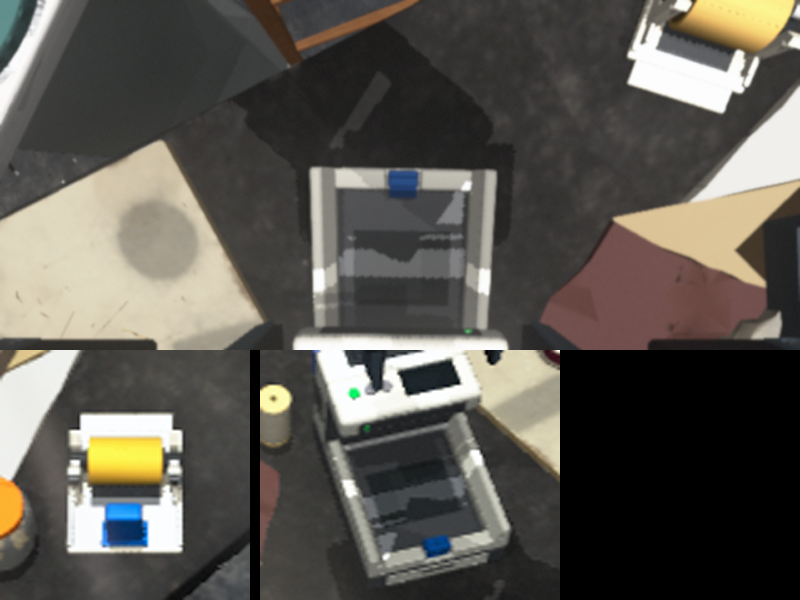

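Run:
```python
from h import *
G=lambda u,v:(u/1.25,v/1.25)
d=lambda a,b:np.degrees(np.arctan2((b-a)[1],(b-a)[0]))
a,b=ray('g.png',*G(403.5,170),.058),ray('g.png',*G(403,326),.058);print('top',d(a,b))
a2,b2=ray('g.png',*G(403,195),.03),ray('g.png',*G(402,325),.03);print('floor',d(a2,b2))
l,r=ray('g.png',*G(311,169),.058),ray('g.png',*G(496,171),.058);print('cross',d(l,r)-90,np.linalg.norm(l-r))
th=np.radians(-54.3);x=np.array([np.cos(th),np.sin(th)])
for n,v,z,bx in(('outer',169.5,.042,-86),('inner',189,.042,-71.5),('latch',195.5,.05,-65.5)):
    p=ray('g.png',*G(403.5,v),z)[:2];print(n,p,'bay',p-x*bx/1e3)
S2=lambda u,v:(377-60+(u-260)/2.5,227-50+(v-350)/2.5)
l=ray('g2.png',*S2(437,542),.052);print('side latch top mid',l, 'bay',l[:2]+x*.070)
```

```text
top -54.77594725570901
floor -55.051884098077544
cross -55.23005391448512 0.12974442782634604
outer [0.43379298 0.08620645] bay [0.48397752 0.01636727]
inner [0.4418612  0.07485951] bay [0.48358439 0.01679553]
latch [0.44445317 0.07115933] bay [0.48267512 0.01796786]
side latch top mid [0.43734875 0.08128313 0.052     ] bay [0.47819664 0.02443728]
```

servo_tool:
  grip_force: 60
  steps:
    - {"dx":6,"dy":35,"dz":0,"rx":0,"ry":0,"rz":-3,"jaw":0.3}
    - {"dx":12,"dy":72,"dz":0,"rx":0,"ry":0,"rz":-6,"jaw":0.3}
    - {"dx":19,"dy":110,"dz":0,"rx":0,"ry":0,"rz":-9,"jaw":0.3}
    - {"dx":26,"dy":148,"dz":0,"rx":0,"ry":0,"rz":-12,"jaw":0.3}
    - {"dx":33,"dy":186,"dz":0,"rx":0,"ry":0,"rz":-15.2,"jaw":0.3}
    - {"dx":39,"dy":224,"dz":-10,"rx":0,"ry":0,"rz":-15.2,"jaw":0.3}
    - {"dx":46,"dy":262,"dz":-20,"rx":0,"ry":0,"rz":-15.2,"jaw":0.3}
    - {"dx":53,"dy":300,"dz":-30,"rx":0,"ry":0,"rz":-15.2,"jaw":0.3}
    - {"dx":58.7,"dy":335,"dz":-40,"rx":0,"ry":0,"rz":-15.2,"jaw":0.3}
    - {"dx":58.7,"dy":335,"dz":-70,"rx":0,"ry":0,"rz":-15.2,"jaw":0.3}

```text
time_s: 7.58
tcp_pos: [0.5402, 0.3635, 0.1597]
ee_rot: [0.406, 0.58, -0.401, 0.581]
force: [1.3, 0.8, 0.5]
width: 0.7
```

servo_tool:
  steps:
    - {"dx":0,"dy":0,"dz":-35,"rx":0,"ry":0,"rz":0,"jaw":0.3}
    - {"dx":0,"dy":0,"dz":-65,"rx":0,"ry":0,"rz":0,"jaw":0.3}
    - {"dx":0,"dy":0,"dz":-65,"rx":0,"ry":0,"rz":0,"jaw":0.3}

```text
time_s: 7.83
tcp_pos: [0.5344, 0.3555, 0.0862]
ee_rot: [0.402, 0.581, -0.407, 0.579]
force: [-0.5, -1.4, -1.5]
width: 0.701
```

Run:
```python
from h import *
from scipy.spatial.transform import Rotation as Ro
s=get_state();M=Ro.from_quat(s['ee_rot']).as_matrix();print(s['tcp_pos'],s['width']*91,np.degrees(np.arctan2(M[1,1],M[0,1])))
w=snap('wrist','h.png')
# blue region of the grip
hsv=cv2.cvtColor(w,cv2.COLOR_RGB2HSV);m=cv2.inRange(hsv,(100,150,60),(125,255,255))
n,l,st,ce=cv2.connectedComponentsWithStats(m)
print([(st[i].tolist(),ce[i].round(1).tolist()) for i in range(1,n) if st[i,4]>150])
print(proj('h.png',[.5378,.3567,.056]),proj('h.png',s['tcp_pos']))
```

```text
[0.53442312 0.35551149 0.08621846] 63.80510992404469 20.22765005635966
[]
[330.11973158 271.32091775] [323.69681938 291.1824267 ]
```

Run:
```python
from h import *
s=get_state();print(s['tcp_pos'])
w=snap('wrist','i.png').astype(int)
s=get_state();print(s['tcp_pos'])
m=((w[:,:,2]>w[:,:,0]+35)&(w[:,:,2]>w[:,:,1]+20)).astype(np.uint8)
n,l,st,ce=cv2.connectedComponentsWithStats(m)
print([(st[i].tolist(),ce[i].round(1).tolist()) for i in range(1,n) if st[i,4]>100])
print(proj('i.png',[.5378,.3567,.056]))
for l in((8,15),(8,-15),(-8,15),(-8,-15)):
    c,q=np.cos(-1.216),np.sin(-1.216);print(l,proj('i.png',[.5378+(c*l[0]-q*l[1])/1e3,.3567+(q*l[0]+c*l[1])/1e3,.056]).round(0))
```

```text
[0.53586304 0.35615863 0.08940145]
[0.53733452 0.35682104 0.09180543]
[([300, 229, 57, 49, 2555], [328.0, 252.2])]
[327.15468247 269.71754368]
(8, 15) [353. 283.]
(8, -15) [301. 283.]
(-8, 15) [354. 256.]
(-8, -15) [301. 256.]
```

servo_tool:
  steps:
    - {"dx":0,"dy":0,"dz":-25,"rx":0,"ry":0,"rz":0,"jaw":0.3}
    - {"dx":0,"dy":0,"dz":-50,"rx":0,"ry":0,"rz":0,"jaw":0.3}
    - {"dx":0,"dy":0,"dz":-66,"rx":0,"ry":0,"rz":0,"jaw":0.3}
    - {"dx":0,"dy":0,"dz":-68,"rx":0,"ry":0,"rz":0,"jaw":0.3}
    - {"dx":0,"dy":0,"dz":-68,"rx":0,"ry":0,"rz":0,"jaw":0.7}
    - {"dx":0,"dy":0,"dz":-68,"rx":0,"ry":0,"rz":0,"jaw":1}
    - {"dx":0,"dy":0,"dz":-68,"rx":0,"ry":0,"rz":0,"jaw":1}
    - {"dx":0,"dy":0,"dz":-68,"rx":0,"ry":0,"rz":0,"jaw":1}
    - {"dx":0,"dy":0,"dz":-68,"rx":0,"ry":0,"rz":0,"jaw":1}
    - {"dx":0,"dy":0,"dz":-68,"rx":0,"ry":0,"rz":0,"jaw":1}

```text
time_s: 8.77
tcp_pos: [0.5384, 0.357, 0.0249]
ee_rot: [0.404, 0.58, -0.404, 0.581]
force: [0.3, -0.7, 8.7]
width: 0.322
```

servo_tool:
  steps:
    - {"dx":0,"dy":0,"dz":0,"rx":0,"ry":0,"rz":0,"jaw":1}
    - {"dx":0,"dy":0,"dz":0,"rx":0,"ry":0,"rz":0,"jaw":1}
    - {"dx":0,"dy":0,"dz":0,"rx":0,"ry":0,"rz":0,"jaw":1}

```text
time_s: 9.02
tcp_pos: [0.5384, 0.3571, 0.0249]
ee_rot: [0.404, 0.58, -0.404, 0.581]
force: [-1.8, 0.0, 7.9]
width: 0.328
```

servo_tool:
  steps:
    - {"dx":0,"dy":0,"dz":20,"rx":0,"ry":0,"rz":0,"jaw":1}
    - {"dx":0,"dy":0,"dz":45,"rx":0,"ry":0,"rz":0,"jaw":1}
    - {"dx":0,"dy":0,"dz":75,"rx":0,"ry":0,"rz":0,"jaw":1}
    - {"dx":0,"dy":0,"dz":105,"rx":0,"ry":0,"rz":0,"jaw":1}
    - {"dx":-8,"dy":-20,"dz":130,"rx":0,"ry":0,"rz":2,"jaw":1}
    - {"dx":-20,"dy":-45,"dz":140,"rx":0,"ry":0,"rz":4,"jaw":1}
    - {"dx":-31,"dy":-72,"dz":142,"rx":0,"ry":0,"rz":6,"jaw":1}
    - {"dx":-42,"dy":-99,"dz":142,"rx":0,"ry":0,"rz":8,"jaw":1}
    - {"dx":-54,"dy":-126,"dz":142,"rx":0,"ry":0,"rz":10,"jaw":1}
    - {"dx":-65,"dy":-152,"dz":142,"rx":0,"ry":0,"rz":12,"jaw":1}

```text
time_s: 9.85
tcp_pos: [0.4716, 0.2034, 0.1658]
ee_rot: [0.34, 0.62, -0.341, 0.62]
force: [0.8, -0.6, -3.9]
width: 0.323
```

servo_tool:
  steps:
    - {"dx":-12,"dy":-28,"dz":0,"rx":0,"ry":0,"rz":1.4,"jaw":1}
    - {"dx":-24,"dy":-55,"dz":0,"rx":0,"ry":0,"rz":2.8,"jaw":1}
    - {"dx":-36,"dy":-80,"dz":0,"rx":0,"ry":0,"rz":2.8,"jaw":1}
    - {"dx":-44,"dy":-98,"dz":0,"rx":0,"ry":0,"rz":2.8,"jaw":1}
    - {"dx":-47,"dy":-108,"dz":0,"rx":0,"ry":0,"rz":2.8,"jaw":1}
    - {"dx":-47,"dy":-108,"dz":0,"rx":0,"ry":0,"rz":2.8,"jaw":1}
    - {"dx":-47,"dy":-108,"dz":0,"rx":0,"ry":0,"rz":2.8,"jaw":1}
    - {"dx":-47,"dy":-108,"dz":0,"rx":0,"ry":0,"rz":2.8,"jaw":1}

```text
time_s: 10.52
tcp_pos: [0.4264, 0.0973, 0.1661]
ee_rot: [0.326, 0.627, -0.326, 0.628]
force: [-0.0, 0.1, -3.8]
width: 0.32
```

```bash
cat >> h.py <<'E'
from scipy.spatial.transform import Rotation as Ro
B=np.array([.4826,.0167,.03]);TH=np.radians(-55)
XB=np.array([np.cos(TH),np.sin(TH),0]);YB=np.array([-XB[1],XB[0],0]);ZB=np.array([0,0,1.])
def now():
    s=get_state();M=Ro.from_quat(s['ee_rot']).as_matrix();p=s['tcp_pos']-B
    zc=-M[:,0]; xc=np.cross(M[:,1],zc)
    a=np.degrees(np.arctan2(xc@-ZB,xc@XB)); yaw=np.degrees(np.arctan2(xc@YB,xc@XB))
    T=p+.111*xc-.0249*zc
    print('t',round(s['time_s'],2),'TCPbay',[round(1e3*p@v,1) for v in(XB,YB,ZB)],'tilt',round(a,1),'yaw',round(yaw,1),'tip',[round(1e3*T@v,1) for v in(XB,YB,ZB)],'F',[round(s['force']@v,1) for v in(XB,YB,ZB)],'M',s['ft_torque'].round(2),'w',round(s['width']*91,1))
E
python3 - <<'E'
from h import *
now();print(get_state()['tcp_pos'])
E
```

```text
t 10.52 TCPbay [np.float64(-98.3), np.float64(0.2), np.float64(136.1)] tilt -0.0 yaw 0.1 tip [np.float64(12.7), np.float64(0.5), np.float64(111.2)] F [np.float64(-0.1), np.float64(0.0), np.float64(-3.8)] M [ 0.12  0.07 -0.06] w 29.2
[0.42643781 0.09733509 0.1661068 ]
```

servo_tool:
  steps:
    - {"dx":0,"dy":0,"dz":0,"rx":2.65,"ry":1.86,"rz":0,"jaw":1}
    - {"dx":0,"dy":0,"dz":0,"rx":5.3,"ry":3.72,"rz":0,"jaw":1}
    - {"dx":0,"dy":0,"dz":-10,"rx":8,"ry":5.6,"rz":0,"jaw":1}
    - {"dx":0,"dy":0,"dz":-20,"rx":10.65,"ry":7.46,"rz":0,"jaw":1}
    - {"dx":0,"dy":0,"dz":-37,"rx":10.65,"ry":7.46,"rz":0,"jaw":1}
    - {"dx":0,"dy":0,"dz":-37,"rx":10.65,"ry":7.46,"rz":0,"jaw":1}
    - {"dx":0,"dy":0,"dz":-37,"rx":10.65,"ry":7.46,"rz":0,"jaw":1}

```text
time_s: 11.1
tcp_pos: [0.4256, 0.0971, 0.1285]
ee_rot: [0.36, 0.695, -0.287, 0.552]
force: [-0.3, 0.7, -3.4]
width: 0.326
```

Run:
```python
from h import *
now()
w=snap('wrist','k0.png');a=snap('scene','k1.png');b=snap('side','k2.png')
s=get_state();M=Ro.from_quat(s['ee_rot']).as_matrix();zc=-M[:,0];yc=M[:,1];xc=np.cross(yc,zc)
C=lambda l:s['tcp_pos']+(xc*l[0]+yc*l[1]+zc*(l[2]+17.1))/1e3
out=np.zeros((600,800,3),np.uint8)
for k,(f,im) in enumerate((('k1.png',a),('k2.png',b))):
    u,v=proj(f,C((60,0,-30))).astype(int);print(f,u-60,v-60)
    out[:400,400*k:400*k+400]=cv2.resize(im[v-60:v+60,u-60:u+60],(400,400),interpolation=2)[:,:,::-1]
    for l in((111,40,-42),(111,-40,-42),(-16,48,-42),(-16,-48,-42),(54,46,10),(54,-46,10)):
        print(l,((proj(f,C(l))-[u-60,v-60])*400/120+[400*k,0]).round(0))
out[400:,:533]=cv2.resize(w[150:300],(533,200))[:200,:,::-1]
cv2.imwrite('pics/k.png',out)
```

```text
t 11.1 TCPbay [np.float64(-98.6), np.float64(-0.6), np.float64(98.5)] tilt 13.0 yaw 0.1 tip [np.float64(3.9), np.float64(-0.4), np.float64(49.2)] F [np.float64(-0.7), np.float64(0.2), np.float64(-3.4)] M [-0.07 -0.19 -0.  ] w 29.6
k1.png 206 196
(111, 40, -42) [307. 216.]
(111, -40, -42) [235. 300.]
(-16, 48, -42) [138. 107.]
(-16, -48, -42) [ 44. 200.]
(54, 46, 10) [245. 105.]
(54, -46, 10) [157. 198.]
k2.png 324 168
(111, 40, -42) [520. 176.]
(111, -40, -42) [632. 150.]
(-16, 48, -42) [569. 312.]
(-16, -48, -42) [712. 276.]
(54, 46, 10) [537. 179.]
(54, -46, 10) [673. 146.]
```

View pics/k.png

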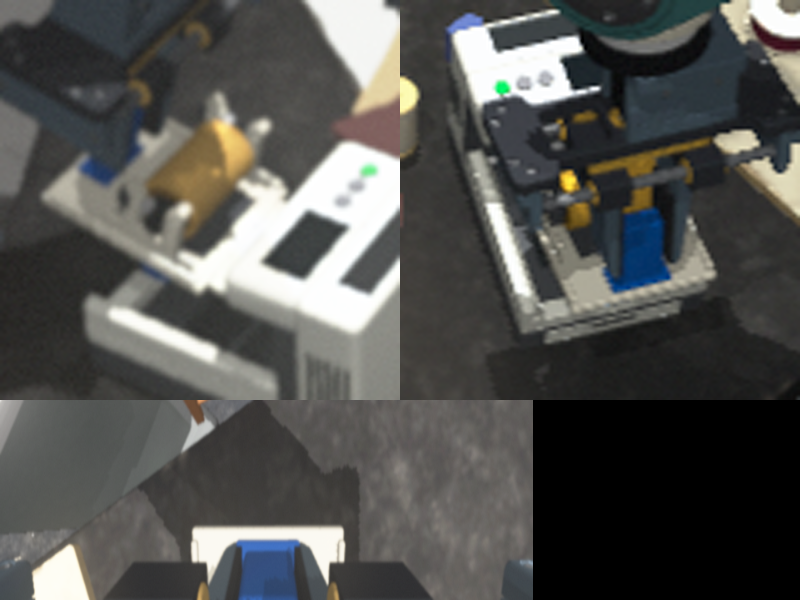

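servo_tool:
  steps:
    - {"dx":5.2,"dy":-7.4,"dz":-10,"rx":0,"ry":0,"rz":0,"jaw":1}
    - {"dx":7.5,"dy":-10.6,"dz":-20,"rx":0,"ry":0,"rz":0,"jaw":1}
    - {"dx":10.3,"dy":-14.7,"dz":-29,"rx":0,"ry":0,"rz":0,"jaw":1}
    - {"dx":14.9,"dy":-21.3,"dz":-37,"rx":0,"ry":0,"rz":0,"jaw":1}
    - {"dx":17.2,"dy":-24.6,"dz":-42,"rx":0,"ry":0,"rz":0,"jaw":1}
    - {"dx":17.2,"dy":-24.6,"dz":-45,"rx":0,"ry":0,"rz":0,"jaw":1}
    - {"dx":17.2,"dy":-24.6,"dz":-45,"rx":0,"ry":0,"rz":0,"jaw":1}
    - {"dx":17.2,"dy":-24.6,"dz":-45,"rx":0,"ry":0,"rz":0,"jaw":1}

```text
time_s: 11.92
tcp_pos: [0.4429, 0.0721, 0.0839]
ee_rot: [0.361, 0.695, -0.287, 0.552]
force: [0.6, 0.0, -2.9]
width: 0.326
```

```bash
python3 -c "from h import *;now()"
```

```text
t 11.92 TCPbay [np.float64(-68.2), np.float64(-0.7), np.float64(53.9)] tilt 13.0 yaw 0.1 tip [np.float64(34.3), np.float64(-0.6), np.float64(4.6)] F [np.float64(0.3), np.float64(0.5), np.float64(-2.9)] M [-0.07 -0.16 -0.02] w 29.7
```

servo_tool:
  steps:
    - {"dx":0.5,"dy":0.3,"dz":-2,"rx":0,"ry":0,"rz":0,"jaw":1}
    - {"dx":0.5,"dy":0.3,"dz":-4,"rx":0,"ry":0,"rz":0,"jaw":1}
    - {"dx":0.5,"dy":0.3,"dz":-5,"rx":0,"ry":0,"rz":0,"jaw":1}
    - {"dx":0.5,"dy":0.3,"dz":-5,"rx":0,"ry":0,"rz":0,"jaw":1}

```text
time_s: 12.25
tcp_pos: [0.4434, 0.0725, 0.0788]
ee_rot: [0.361, 0.695, -0.287, 0.552]
force: [0.2, 0.5, -3.9]
width: 0.325
```

```bash
python3 -c "from h import *;now()"
```

```text
t 12.25 TCPbay [np.float64(-68.2), np.float64(-0.1), np.float64(48.8)] tilt 13.0 yaw 0.1 tip [np.float64(34.4), np.float64(0.1), np.float64(-0.4)] F [np.float64(-0.3), np.float64(0.5), np.float64(-3.9)] M [-0.06 -0.1   0.02] w 29.5
```

servo_tool:
  steps:
    - {"dx":0,"dy":0,"dz":-1,"rx":0,"ry":0,"rz":0,"jaw":1}
    - {"dx":0,"dy":0,"dz":-1.5,"rx":0,"ry":0,"rz":0,"jaw":1}
    - {"dx":0,"dy":0,"dz":-1.5,"rx":0,"ry":0,"rz":0,"jaw":1}

```text
time_s: 12.5
tcp_pos: [0.4435, 0.0727, 0.0777]
ee_rot: [0.361, 0.695, -0.287, 0.552]
force: [-4.0, 3.7, 6.8]
width: 0.322
```

```bash
python3 -c "from h import *;now()"
```

```text
t 12.5 TCPbay [np.float64(-68.3), np.float64(0.1), np.float64(47.7)] tilt 13.0 yaw 0.1 tip [np.float64(34.3), np.float64(0.3), np.float64(-1.6)] F [np.float64(-5.3), np.float64(-1.1), np.float64(6.8)] M [ 0.32  0.35 -0.01] w 29.3
```

servo_tool:
  steps:
    - {"dx":0,"dy":0,"dz":1.2,"rx":0,"ry":0,"rz":0,"jaw":1}
    - {"dx":2.3,"dy":-3.3,"dz":1.2,"rx":0,"ry":0,"rz":0,"jaw":1}
    - {"dx":4.6,"dy":-6.6,"dz":1.2,"rx":0,"ry":0,"rz":0,"jaw":1}
    - {"dx":6.9,"dy":-9.8,"dz":1.2,"rx":0,"ry":0,"rz":0,"jaw":1}
    - {"dx":6.9,"dy":-9.8,"dz":1.2,"rx":0,"ry":0,"rz":0,"jaw":1}

```text
time_s: 12.92
tcp_pos: [0.451, 0.062, 0.0786]
ee_rot: [0.361, 0.694, -0.287, 0.553]
force: [0.0, 0.7, -2.9]
width: 0.323
```

```bash
python3 -c "from h import *;now()"
```

```text
t 12.92 TCPbay [np.float64(-55.2), np.float64(0.1), np.float64(48.6)] tilt 13.0 yaw 0.1 tip [np.float64(47.3), np.float64(0.3), np.float64(-0.6)] F [np.float64(-0.6), np.float64(0.4), np.float64(-2.9)] M [-0.08 -0.08  0.  ] w 29.4
```

servo_tool:
  steps:
    - {"dx":1,"dy":-1.5,"dz":-0.9,"rx":-0.41,"ry":-0.29,"rz":0,"jaw":1}
    - {"dx":2.2,"dy":-3.1,"dz":-1.8,"rx":-0.82,"ry":-0.57,"rz":0,"jaw":1}
    - {"dx":3.3,"dy":-4.7,"dz":-2.7,"rx":-1.23,"ry":-0.86,"rz":0,"jaw":1}
    - {"dx":3.3,"dy":-4.7,"dz":-2.7,"rx":-1.23,"ry":-0.86,"rz":0,"jaw":1}

```text
time_s: 13.25
tcp_pos: [0.4537, 0.0578, 0.0758]
ee_rot: [0.357, 0.687, -0.292, 0.562]
force: [-0.4, -1.1, -3.7]
width: 0.325
```

```bash
python3 -c "from h import *;now()"
```

```text
t 13.25 TCPbay [np.float64(-50.2), np.float64(-0.1), np.float64(45.8)] tilt 11.5 yaw 0.1 tip [np.float64(53.6), np.float64(0.2), np.float64(-0.7)] F [np.float64(0.7), np.float64(-0.9), np.float64(-3.7)] M [-0.12 -0.1   0.06] w 29.6
```

servo_tool:
  steps:
    - {"dx":1.1,"dy":-1.6,"dz":0,"rx":0,"ry":0,"rz":0,"jaw":1}
    - {"dx":1.7,"dy":-2.5,"dz":0,"rx":0,"ry":0,"rz":0,"jaw":1}
    - {"dx":2.3,"dy":-3.3,"dz":0,"rx":0,"ry":0,"rz":0,"jaw":1}
    - {"dx":2.3,"dy":-3.3,"dz":0,"rx":0,"ry":0,"rz":0,"jaw":1}

```text
time_s: 13.58
tcp_pos: [0.4562, 0.0545, 0.076]
ee_rot: [0.357, 0.687, -0.291, 0.562]
force: [0.0, 0.3, -2.9]
width: 0.326
```

```bash
python3 -c "from h import *;now()"
```

```text
t 13.58 TCPbay [np.float64(-46.1), np.float64(0.0), np.float64(46.0)] tilt 11.5 yaw 0.1 tip [np.float64(57.7), np.float64(0.3), np.float64(-0.6)] F [np.float64(-0.3), np.float64(0.2), np.float64(-2.9)] M [-0.07 -0.1  -0.05] w 29.6
```

One more small probe for the stop.

servo_tool:
  steps:
    - {"dx":0.6,"dy":-0.8,"dz":0,"rx":0,"ry":0,"rz":0,"jaw":1}
    - {"dx":1.1,"dy":-1.6,"dz":0,"rx":0,"ry":0,"rz":0,"jaw":1}
    - {"dx":1.1,"dy":-1.6,"dz":0,"rx":0,"ry":0,"rz":0,"jaw":1}

```text
time_s: 13.83
tcp_pos: [0.4572, 0.0529, 0.0759]
ee_rot: [0.357, 0.687, -0.291, 0.562]
force: [-1.1, -0.4, -3.0]
width: 0.321
```

```bash
python3 -c "from h import *;now()"
```

```text
t 13.83 TCPbay [np.float64(-44.2), np.float64(-0.0), np.float64(45.9)] tilt 11.5 yaw 0.1 tip [np.float64(59.6), np.float64(0.2), np.float64(-0.6)] F [np.float64(-0.3), np.float64(-1.1), np.float64(-3.0)] M [-0.09 -0.1   0.04] w 29.2
```

servo_tool:
  steps:
    - {"dx":0.6,"dy":-0.8,"dz":0,"rx":0,"ry":0,"rz":0,"jaw":1}
    - {"dx":1.1,"dy":-1.6,"dz":0,"rx":0,"ry":0,"rz":0,"jaw":1}
    - {"dx":1.1,"dy":-1.6,"dz":0,"rx":0,"ry":0,"rz":0,"jaw":1}

```text
time_s: 14.08
tcp_pos: [0.4577, 0.0521, 0.0761]
ee_rot: [0.357, 0.688, -0.291, 0.561]
force: [-3.2, 10.6, 3.5]
width: 0.326
```

```bash
python3 -c "from h import *;now()"
```

```text
t 14.08 TCPbay [np.float64(-43.3), np.float64(-0.1), np.float64(46.1)] tilt 11.6 yaw 0.1 tip [np.float64(60.4), np.float64(0.1), np.float64(-0.7)] F [np.float64(-10.5), np.float64(3.4), np.float64(3.5)] M [ 1.95  0.65 -0.15] w 29.6
```

servo_tool:
  steps:
    - {"dx":-1.5,"dy":2.1,"dz":-0.3,"rx":0,"ry":0,"rz":0,"jaw":1}
    - {"dx":-2.2,"dy":3.2,"dz":-3.5,"rx":-1.43,"ry":-1.0,"rz":0,"jaw":1}
    - {"dx":-3.0,"dy":4.3,"dz":-6.7,"rx":-2.87,"ry":-2.01,"rz":0,"jaw":1}
    - {"dx":-3.6,"dy":5.1,"dz":-9.5,"rx":-4.1,"ry":-2.87,"rz":0,"jaw":1}
    - {"dx":-4.1,"dy":5.9,"dz":-12.3,"rx":-5.32,"ry":-3.73,"rz":0,"jaw":1}
    - {"dx":-4.1,"dy":5.9,"dz":-12.3,"rx":-5.32,"ry":-3.73,"rz":0,"jaw":1}

```text
time_s: 14.58
tcp_pos: [0.4543, 0.0575, 0.0636]
ee_rot: [0.339, 0.654, -0.311, 0.6]
force: [2.6, -4.0, -0.9]
width: 0.324
```

```bash
python3 -c "from h import *;now()"
```

```text
t 14.58 TCPbay [np.float64(-49.6), np.float64(0.2), np.float64(33.6)] tilt 4.9 yaw 0.2 tip [np.float64(58.8), np.float64(0.5), np.float64(-0.7)] F [np.float64(4.8), np.float64(-0.1), np.float64(-0.9)] M [-0.85 -0.54  0.03] w 29.5
```

servo_tool:
  steps:
    - {"dx":-0.4,"dy":0.6,"dz":-2.4,"rx":-1.02,"ry":-0.72,"rz":0,"jaw":1}
    - {"dx":-0.8,"dy":1.15,"dz":-4.8,"rx":-2.05,"ry":-1.44,"rz":0,"jaw":1}
    - {"dx":-1.1,"dy":1.6,"dz":-7.2,"rx":-3.07,"ry":-2.15,"rz":0,"jaw":1}
    - {"dx":-1.5,"dy":2.1,"dz":-9,"rx":-4.1,"ry":-2.87,"rz":0,"jaw":1}
    - {"dx":-1.5,"dy":2.1,"dz":-9.6,"rx":-4.1,"ry":-2.87,"rz":0,"jaw":1}
    - {"dx":-1.5,"dy":2.1,"dz":-9.6,"rx":-4.1,"ry":-2.87,"rz":0,"jaw":1}

```text
time_s: 15.08
tcp_pos: [0.4532, 0.0593, 0.0548]
ee_rot: [0.326, 0.628, -0.326, 0.628]
force: [-2.7, -4.2, 14.0]
width: 0.323
```

```bash
python3 -c "from h import *;now()"
```

```text
t 15.08 TCPbay [np.float64(-51.8), np.float64(0.4), np.float64(24.8)] tilt -0.0 yaw 0.1 tip [np.float64(59.2), np.float64(0.6), np.float64(-0.1)] F [np.float64(1.9), np.float64(-4.6), np.float64(14.0)] M [-0.56  0.42 -0.07] w 29.4
```

servo_tool:
  steps:
    - {"dx":0,"dy":0,"dz":-0.6,"rx":-0.5,"ry":-0.35,"rz":0,"jaw":1}
    - {"dx":0,"dy":0,"dz":-0.6,"rx":-0.5,"ry":-0.35,"rz":0,"jaw":1}
    - {"dx":0,"dy":0,"dz":2.5,"rx":0,"ry":0,"rz":0,"jaw":1}
    - {"dx":0,"dy":0,"dz":3,"rx":0.8,"ry":0.57,"rz":0,"jaw":1}
    - {"dx":0,"dy":0,"dz":3,"rx":0.8,"ry":0.57,"rz":0,"jaw":1}

```text
time_s: 15.5
tcp_pos: [0.4522, 0.0592, 0.0562]
ee_rot: [0.329, 0.634, -0.323, 0.621]
force: [-0.3, -4.4, -25.0]
width: 0.325
```

```bash
python3 -c "from h import *;now()"
```

```text
t 15.5 TCPbay [np.float64(-52.3), np.float64(-0.5), np.float64(26.2)] tilt 1.1 yaw 0.1 tip [np.float64(58.2), np.float64(-0.4), np.float64(-0.8)] F [np.float64(3.5), np.float64(-2.8), np.float64(-25.0)] M [-1.5  -0.44  0.09] w 29.5
```

servo_tool:
  steps:
    - {"dx":0,"dy":0,"dz":-2,"rx":-0.8,"ry":-0.57,"rz":0,"jaw":1}
    - {"dx":0,"dy":0,"dz":-3,"rx":-0.8,"ry":-0.57,"rz":0,"jaw":1}
    - {"dx":0,"dy":0,"dz":-2.5,"rx":-0.8,"ry":-0.57,"rz":0,"jaw":0.4}
    - {"dx":0,"dy":0,"dz":-2.5,"rx":-0.8,"ry":-0.57,"rz":0,"jaw":0.4}
    - {"dx":0,"dy":0,"dz":-2.5,"rx":-0.8,"ry":-0.57,"rz":0,"jaw":0.4}
    - {"dx":0,"dy":0,"dz":-2.5,"rx":-0.8,"ry":-0.57,"rz":0,"jaw":0.4}
    - {"dx":0,"dy":0,"dz":10,"rx":-0.8,"ry":-0.57,"rz":0,"jaw":0.4}
    - {"dx":0,"dy":0,"dz":40,"rx":-0.8,"ry":-0.57,"rz":0,"jaw":0.4}
    - {"dx":0,"dy":0,"dz":80,"rx":-0.8,"ry":-0.57,"rz":0,"jaw":0.4}
    - {"dx":0,"dy":0,"dz":120,"rx":-0.8,"ry":-0.57,"rz":0,"jaw":0.4}

```text
time_s: 16.33
tcp_pos: [0.4517, 0.0593, 0.1779]
ee_rot: [0.325, 0.628, -0.326, 0.627]
force: [0.6, 0.1, 0.0]
width: 0.6
```

servo_tool:
  steps:
    - {"dx":20,"dy":-25,"dz":30,"rx":0,"ry":0,"rz":0,"jaw":0.4}
    - {"dx":40,"dy":-45,"dz":50,"rx":0,"ry":0,"rz":0,"jaw":0.2}
    - {"dx":40,"dy":-45,"dz":60,"rx":0,"ry":0,"rz":0,"jaw":0.2}
    - {"dx":40,"dy":-45,"dz":60,"rx":0,"ry":0,"rz":0,"jaw":0.2}
    - {"dx":40,"dy":-45,"dz":60,"rx":0,"ry":0,"rz":0,"jaw":0.2}

```text
time_s: 16.75
tcp_pos: [0.4922, 0.0145, 0.2366]
ee_rot: [0.326, 0.628, -0.326, 0.627]
force: [-1.1, -0.1, -1.1]
width: 0.798
```

Run:
```python
from h import *
now()
w=snap('wrist','m0.png');a=snap('scene','m1.png');b=snap('side','m2.png')
out=np.zeros((600,800,3),np.uint8)
for k,(f,im) in enumerate((('m1.png',a),('m2.png',b))):
    u,v=proj(f,B+[-.03,.04,.03]).astype(int)
    out[:320,400*k:400*k+400]=cv2.resize(im[v-48:v+48,u-60:u+60],(400,320),interpolation=2)[:,:,::-1]
    out[320:,270+270*k:530+270*k]=cv2.resize(im[::1],(260,195))[:, :, ::-1].repeat(1,0).copy() if 0 else 0
u,v=proj('m0.png',B-XB*.02).astype(int);print(u,v);v0=max(0,v-110)
out[320:600,:400]=cv2.resize(w[v0:v0+168,u-120:u+120],(400,280),interpolation=2)[:,:,::-1]
out[320:600,420:793]=cv2.resize(b,(373,280))[:,:,::-1]
cv2.imwrite('pics/m.png',out)
```

```text
t 16.75 TCPbay [np.float64(7.3), np.float64(6.6), np.float64(206.6)] tilt 0.0 yaw 0.1 tip [np.float64(118.3), np.float64(6.8), np.float64(181.7)] F [np.float64(-0.6), np.float64(-1.0), np.float64(-1.1)] M [ 0.08 -0.02 -0.04] w 72.6
315 189
```

View pics/m.png

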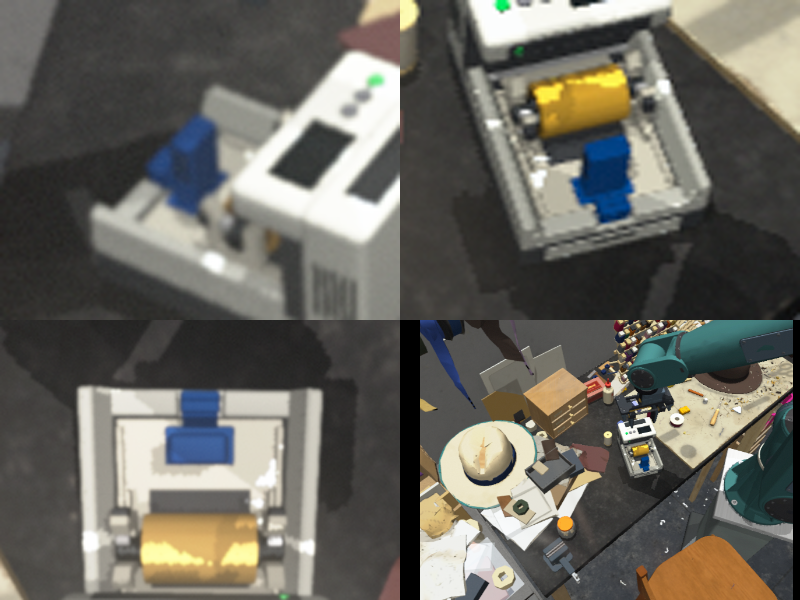

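The view shows the cassette level in the bay. The gold roll sits across both cheeks, the blue latch overlaps the plate's front edge, and the gripper is clear. In the side overview, the jar and spool stand where they were.

```bash
python3 -c "from station import *;print(hand_in())"
```

```text
the job is handed in; nothing more can be done
None
```

The printer is loaded and the job is handed in, at about 17 s of the 64 s allowed.

**What I did:** I pressed the gold roll into the cassette on the bench. I then lifted the cassette by its blue grip and slid it in tongue first at about 13° until it met what I took to be the back stop. Last, I swung the grip end down past the latch and let go.

**Checks that passed:**
- **Roll:** it bottomed out at the expected height, with about 15 N of push. The pictures show it level in both cheeks, before and after fitting.
- **Cassette:** the tool stood at its bench height above the bay floor, so the cassette lies fully home. The latch held it against a 25 N upward pull, and the last picture shows the latch over the plate's front edge.
- **Gripper:** it was open and clear of everything at hand-in.

**Disagreements and gaps:**
- The tongue touched what I took to be the back stop about 2 mm further in than my camera estimate, and the floor about 1 mm lower. I went by the contact.
- The side camera put the printer about 8 mm off from the wrist camera. I used the wrist camera, and the fit agreed with it to about 2 mm.
- I never saw the clips close up. That they snapped in rests on the depth, the forces and the roll staying put while carried.
- The jar and spool look unmoved in the last picture. I did not check the glue bottle and clamp again, but the arm never went near them.

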